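Load the indexing spice carousel bay by bay and lock it after each turn

ROBOT

A 7-joint arm with a two-finger parallel gripper is mounted at the origin on a cart in front of the work surface, level with it; the furniture and walls round the work are solid. World frame = base frame: x ahead of the robot, y to its left, z up, the work surface at z = 0. Lengths are in m, angles in rad, forces in N, time in s.
With the tool pointing down it reaches from about 0.4 to 0.925 m from the base axis. Payload 5.6 kg.
Tool frame: the origin (TCP) lies between the finger pads; the fingertips stand 8 mm ahead of it and the grasp point (between the pads) lies 11 mm behind it; z points along the fingers, y is the direction in which the jaws open and shut (so a half turn about z gives the same grasp; the last joint's range is limited). The gripper opens to 85 mm and grips with 20 to 120 N. Pads are 22 mm wide; open, the fingers measure 114 mm over their backs; the gripper's body (76 mm by 85 mm) begins 54 mm behind the grasp point. The pads swing forward as they close: fully open they stand 13 mm farther back than shut.
Start: joints at [-1.363, 0.468, -0.012, 1.603, 0.006, 1.071, -0.056], TCP at [0.161, 0.63, 0.239] pointing down, gripper open.
Joint ranges: [-2.53, 2.53], [-0.31, 2.02], [-1.57, 1.55], [0.28, 2.44], [-1.29, 4.43], [0.15, 1.84], [-2.92, 2.92]. Speed limits (rad/s): [2.57, 2.57, 3.14, 3.14, 3.14, 3.14, 3.14].

INTERFACE

Orientations are given as a unit quaternion [w, x, y, z].
In Python, from bench import r, capture, camera_info gives the robot as it stands.
- The arm moves only by the shell command python3 -m pendant 'ROWS' [FORCE]. ROWS is a JSON object of lists of equal length, an entry for each row: "grip": the finger opening in mm, from 0 to 85.4; "travel": the shift along the tool's x, y, z in units of 25 mm (1.0 is 25 mm), a list of three; "twist": the turn about the tool's z in units of 6 degrees (1.0 is 6 degrees). A call has 1 to 8 rows; each row is the pose to reach, as a shift and turn from the pose commanded when the call began, along the tool's axes at that moment; what a row does not reach only later rows make up. A row lasts 1/8 s, in which the tool goes at most 62.5 mm and 10.7 degrees, less where a joint would pass 70% of its speed; a pose out of reach is approached as far as the arm can. A call with a gripper value outside its range is refused whole. The fingers move at their own pace and stop on an object; FORCE is the grip in N (left out, the last holds). Time passes only in rows, so rows that repeat a pose let the fingers close. It gives the time, the measured TCP pose, the force and the opening at its end, in the units of the state.
- r.read_state(): the state, without advancing time (a new reading comes with each control period).
- capture(name): name is "scene" or "side" or "wrist"; returns (picture, depth): 384x512x3 uint8, red, green, blue; 384x512 float32, m along the optical axis (not along the pixel's ray), 0 where there is no reading.
- camera_info(name): a dict with "K" (3x3 intrinsics, pixels), "origin" and "attitude" of the camera in the world. Camera axes: x right, y up, looking along -z (the intrinsics and any distortion apply to the point x, -y, -z); pixel columns grow to the right and rows downward; lengths in m; the calibration is good to about 2 mm. A picture is of the moment at which its call begins: read the wrist's pose just before it. camera_info takes no time and is no camera call; for the wrist camera it gives the pose at the moment of the call.
- r.job_done(): hands the job in, once; it reports no verdict.
The state is a dict: "t": time; "q": joint angles; "qd": joint speeds; "tau": joint torques, N m; "ee_pos": TCP position; "ee_rot": TCP orientation; "force": force on the tool from outside, world axes, zero at the start; "moment": the same for the moment, N m; "grip_width": finger opening in m.
Only numpy, scipy, OpenCV 4.12 (cv2) and the standard library are available. Lean on these libraries where they do the work, as an engineer would, in place of code of your own. Each camera call takes 0.05 s, during which the arm holds its last target. There are 200 camera calls.

TASK

Put every tin and jar standing loose in front of the microwave away in the carousel with the clear cover, one to a bay, gently and upright, always into the bay that stands open at the front; after each one pull the red spring plunger up, swing it smoothly anticlockwise (seen from above) to the next hole and let it snap in, so that the loaded bay goes under the cover and an empty one comes to the front. When all are under the cover, pull the plunger once more, swing it back clockwise to the first hole, where it started, and let it snap fully home, so that the first one stands at the front again. Leave the mug and the tumbler alone.

Things in the scene. Friction and masses are not known exactly. Their poses are not given: they have to be found in the camera images.
- carousel: white round base of the carousel, 310 mm diameter, fixed on the worktop; origin at the centre of its underside, on the spindle's axis; its own -x points to its open front, +z up. Only the bay at the front is open from above; the others lie under the clear cover.
- cover_edge (a point): middle of the straight front edge of the clear cover's roof, 35 mm before the axis, 156 mm above the worktop (the roof is 4 mm thick; its curved wall is 155 mm from the axis, behind). Things up to 115 mm high pass under it on the deck. An aluminium index plate lies on it, front edge in line, top 170 mm above the worktop.
- hole0 (a point): mouth of index hole 0: brass-ringed, 15 mm wide, in the top of the index plate, 48 mm from the axis, -108 degrees from the carousel's +x (anticlockwise positive). The plunger stands over it when rotor reads 0.000.
- hole1 (a point): mouth of index hole 1: brass-ringed, 15 mm wide, in the top of the index plate, 48 mm from the axis, -36 degrees from the carousel's +x (anticlockwise positive). The plunger stands over it when rotor reads 1.257.
- hole2 (a point): mouth of index hole 2: brass-ringed, 15 mm wide, in the top of the index plate, 48 mm from the axis, 36 degrees from the carousel's +x (anticlockwise positive). The plunger stands over it when rotor reads 2.513.
- hole3 (a point): mouth of index hole 3: brass-ringed, 15 mm wide, in the top of the index plate, 48 mm from the axis, 108 degrees from the carousel's +x (anticlockwise positive). The plunger stands over it when rotor reads 3.770.
- rotor (a joint): turn of the deck with spindle, arm and plunger about the upright axis, rad, anticlockwise from above positive; stops just beyond 0 and 3.77. 0, 1.257, 2.513, 3.770 put the plunger over hole 0, 1, 2, 3, and bay 0, 1, 2, 3 at the front. Starts locked at 0 (play 0.06). With the pin out it turns lightly (1 N at the knob) and stays where left; jerked, jars tip.
- plunger (a joint): lift of the spring plunger, m: 0 = fully home (pin 9.5 mm deep in a hole), from 0.0105 the pin is clear, 0.018 = upper stop; spring 5 N at 0, 11 N at the top. Let go over a hole (within 5 mm) it snaps home; elsewhere its tip rests on the plate (reads about 0.0095) and rides there until it meets a hole, where it drops in.
- knob_grip (a point): centre of the plunger's red knob: round, 32 mm diameter, 24 mm high, swivels freely about its own upright axis (so the gripper may keep its yaw while swinging it round); 48 mm from the carousel's axis, 216 mm above the worktop when home. 8 mm below the knob is the 22 mm bush of the dark arm, whose top is 20 mm below the knob.
- bay0 (a point): centre of bay 0's floor (black rubber disc, 72 mm across) on the turning deck, 100 mm from the axis, 26 mm above the worktop; bays are 72 degrees apart, parted by upright ribs 26 mm high, with a rim 22 mm high round the deck and a hub (90 mm diameter, 22 mm high) in the middle. x and y of the point turn with the deck. It stands at the front, 100 mm before the axis, when rotor reads 0.000.
- bay1 (a point): centre of bay 1's floor (black rubber disc, 72 mm across) on the turning deck, 100 mm from the axis, 26 mm above the worktop; bays are 72 degrees apart, parted by upright ribs 26 mm high, with a rim 22 mm high round the deck and a hub (90 mm diameter, 22 mm high) in the middle. x and y of the point turn with the deck. It stands at the front, 100 mm before the axis, when rotor reads 1.257.
- bay2 (a point): centre of bay 2's floor (black rubber disc, 72 mm across) on the turning deck, 100 mm from the axis, 26 mm above the worktop; bays are 72 degrees apart, parted by upright ribs 26 mm high, with a rim 22 mm high round the deck and a hub (90 mm diameter, 22 mm high) in the middle. x and y of the point turn with the deck. It stands at the front, 100 mm before the axis, when rotor reads 2.513.
- bay3 (a point): centre of bay 3's floor (black rubber disc, 72 mm across) on the turning deck, 100 mm from the axis, 26 mm above the worktop; bays are 72 degrees apart, parted by upright ribs 26 mm high, with a rim 22 mm high round the deck and a hub (90 mm diameter, 22 mm high) in the middle. x and y of the point turn with the deck. It stands at the front, 100 mm before the axis, when rotor reads 3.770.
- navy_tin: navy-blue food tin, upright cylinder 58 mm diameter, 72 mm high, 0.18 kg; origin at the centre of its underside, z up. May be absent.
- green_tin: green food tin, upright cylinder 58 mm diameter, 72 mm high, 0.18 kg; origin at the centre of its underside, z up. May be absent.
- jam_jar: jam jar with white and red lid, upright, 65 mm diameter, 100 mm high, 0.31 kg; origin at the centre of its underside, z up. May be absent.
- spice_jar: small spice jar with black cap and red and white label, upright, 44 mm diameter, 85 mm high, 0.18 kg; origin at the centre of its underside, z up. May be absent.
- mug: white mug, 87 mm diameter with handle, 94 mm high, a bystander; origin at the centre of its underside.
- tumbler: plain glass tumbler, 76 mm diameter, 91 mm high, a bystander; origin at the centre of its underside.
Mind the look-alikes: they are no part of the job. What is shaped like the green_tin but pink or turquoise is not meant.

How it is judged:
By the outcome, as a careful person would: the job done as asked, in the order asked, and still so for the second after the job is handed in, with the robot touching nothing.
Of navy_tin, green_tin, jam_jar, spice_jar only 2 to 3 are there at a start; the rules pass over those that are not, and their reading is None.
At some moment in a run one of navy_tin, green_tin may be knocked a few centimetres aside while the robot is not near it.
Once in a run the grip may slacken for a moment while it holds something.
It also fails if it takes over 210 s, if anything falls off the work surface, if the arm or the gripper's body presses on something with over 40 N, if the wrist force passes 120 N, or if a joint passes its speed limit or range.

## Working session

There is one attempt and no reset: what is moved stays moved. The work goes in short steps, Python scripts to look and compute and a shell command to move; the robot and the scene stay as the last step left them, time stands still between calls to the robot, and variables do not carry over. Pictures are saved under pics/ and viewed, about 12 in all and at most 16, crops included, and the job is handed in when it is done.

```bash
ls; mkdir -p pics
cat > h.py <<'E'
import numpy as np, cv2
from bench import r, capture, camera_info
from scipy.spatial.transform import Rotation as R
def rot(a):
    a=np.array(a,float)
    return a if a.shape==(3,3) else R.from_quat([a[1],a[2],a[3],a[0]]).as_matrix()
def cloud(name):
    """picture, world xyz per pixel, valid mask"""
    ci=camera_info(name); img,d=capture(name)
    K=np.array(ci['K']); v,u=np.mgrid[:384,:512]
    P=np.stack([(u-K[0,2])/K[0,0]*d,-(v-K[1,2])/K[1,1]*d,-d],-1)
    return img,P@rot(ci['attitude']).T+np.array(ci['origin']),d>0
def ray(ci,u,v,z):
    K=np.array(ci['K']);w=rot(ci['attitude'])@np.array([(u-K[0,2])/K[0,0],-(v-K[1,2])/K[1,1],-1])
    o=np.array(ci['origin']);return o+w*(z-o[2])/w[2]
def proj(ci,p):
    K=np.array(ci['K']);c=rot(ci['attitude']).T@(np.array(p)-ci['origin'])
    return K[0,0]*c[0]/-c[2]+K[0,2],K[1,1]*-c[1]/-c[2]+K[1,2]
E
python3 - <<'E'
from h import *
for n in('scene','side'):
    print(camera_info(n)); i,P,m=cloud(n); np.savez(f'pics/{n}0.npz',i=i,P=P,m=m); cv2.imwrite(f'pics/{n}0.png',cv2.resize(i[:,:,::-1],(800,600)))
s=r.read_state();print(s)
E
```

```text
pics
{'K': array([[417.37197208,   0.        , 250.65872653],
       [  0.        , 417.37197208, 193.3846432 ],
       [  0.        ,   0.        ,   1.        ]]), 'origin': array([-0.15792272,  0.43841913,  1.36581747]), 'attitude': array([-0.41486887, -0.13420779,  0.28846048,  0.85244509])}
{'K': array([[440.65939732,   0.        , 247.56979704],
       [  0.        , 440.65939732, 188.69854571],
       [  0.        ,   0.        ,   1.        ]]), 'origin': array([-0.35010736,  0.16585598,  1.35439869]), 'attitude': array([-0.56964871, -0.19081038,  0.26610046,  0.75384501])}
{'t': 0.1, 'q': array([-1.36300346,  0.46830409, -0.01158795,  1.60353694,  0.0060051 ,
        1.07140277, -0.05630556]), 'qd': array([-0.00141086, -0.0028054 , -0.00140818, -0.00143513, -0.00042796,
       -0.00309618, -0.0018247 ]), 'tau': array([ 7.67207330e-04, -5.33516550e+01,  2.15869525e-02, -2.51968235e+01,
        1.14778071e-02,  4.29066306e-03, -1.38861475e-05]), 'ee_pos': array([0.1612628 , 0.62916932, 0.23842161]), 'ee_rot': array([-3.75524355e-05,  1.25108116e-01,  9.92142785e-01, -8.07643101e-04]), 'force': array([-0.83850362,  0.39135059, -0.3544347 ]), 'moment': array([0.0007057 , 0.03522992, 0.00586842]), 'grip_width': 0.0859090298186754}
```

View pics/scene0.png

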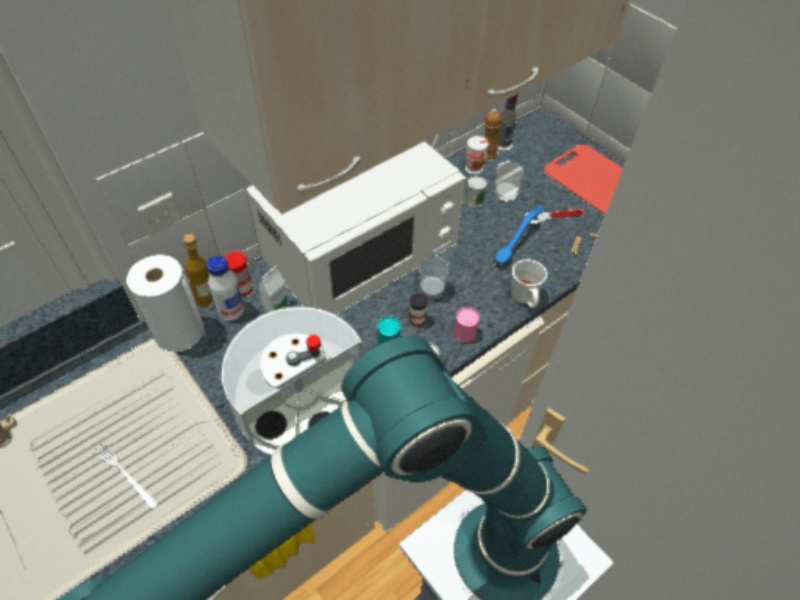

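View pics/side0.png

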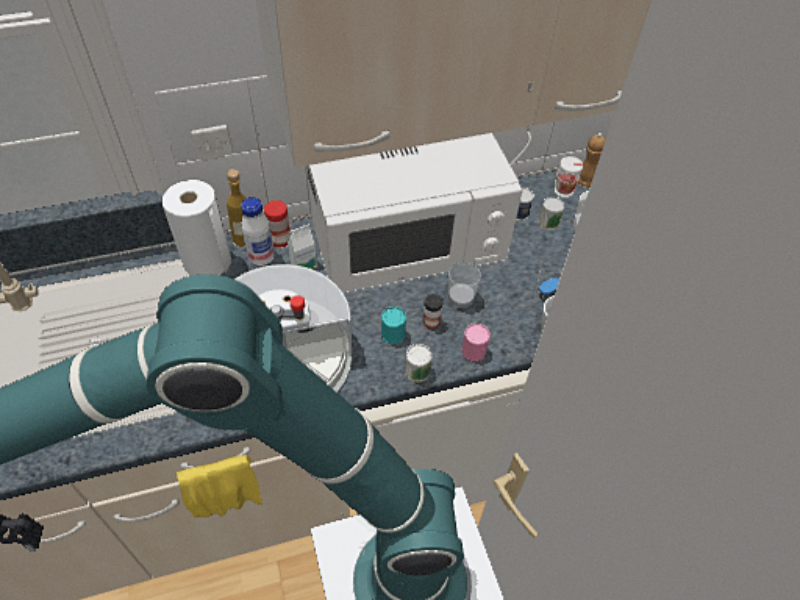

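Run:
```python
from h import *
D={n:np.load(f'pics/{n}0.npz') for n in('scene','side')}
def at(n,us,w=3):
    d=D[n];out=[]
    for name,u,v in us:
        u=int(u*.64);v=int(v*.64);p=d['P'][v-w:v+w+1,u-w:u+w+1].reshape(-1,3);print(n,name,np.median(p,0).round(3))
at('scene',[('knob',313,343),('spice',418,300),('tumbler',433,290),('mug',535,268),('turq',389,325),('pink',467,316),('jar?',477,142),('tin?',477,183),('mwfrontR',460,240),('mwL',330,300),('front bay',320,425)])
at('side',[('knob',298,303),('spice',433,300),('green',419,352),('turq',394,316),('pink',477,332),('tin?',552,206),('jar?',570,165)])
s=r.read_state();print(rot(s['ee_rot']).round(3)); print({n:rot(camera_info(n)['attitude']).round(2).tolist() for n in D})
print(camera_info('wrist'))
```

```text
scene knob [0.529 0.09  0.228]
scene spice [ 0.561 -0.227  0.085]
scene tumbler [ 0.586 -0.302  0.043]
scene mug [ 0.462 -0.539  0.074]
scene turq [ 0.555 -0.129  0.068]
scene pink [ 0.458 -0.299  0.069]
scene jar? [ 0.908 -0.744  0.099]
scene tin? [ 0.793 -0.643  0.068]
scene mwfrontR [ 0.694 -0.501  0.001]
scene mwL [ 0.689 -0.053  0.088]
scene front bay [0.12  0.306 0.762]
side knob [0.528 0.086 0.23 ]
side spice [ 0.559 -0.229  0.087]
side green [ 0.443 -0.159  0.071]
side turq [ 0.551 -0.133  0.071]
side pink [ 0.458 -0.302  0.07 ]
side tin? [ 0.79  -0.641  0.071]
side jar? [ 0.899 -0.734  0.102]
[[-0.969  0.248 -0.   ]
 [ 0.248  0.969 -0.002]
 [-0.    -0.002 -1.   ]]
{'scene': [[-0.62, 0.63, -0.47], [-0.78, -0.49, 0.38], [0.01, 0.6, 0.8]], 'side': [[-0.28, 0.76, -0.59], [-0.96, -0.21, 0.18], [0.02, 0.62, 0.79]]}
{'K': array([[285.22320275,   0.        , 260.08474839],
       [  0.        , 285.22320275, 198.43690685],
       [  0.        ,   0.        ,   1.        ]]), 'origin': array([0.08615614, 0.64884308, 0.37345263]), 'attitude': array([ 0.78060229, -0.12145539, -0.09296965,  0.60602417])}
```

```bash
python3 -m pendant '{"grip":[85,85,85],"travel":[[0,0,-2.4],[0,0,-4.8],[0,0,-7.2]],"twist":[0,0,0]}' && python3 -m pendant '{"grip":[85,85,85,85,85,85,85,85],"travel":[[-1.6,-1.7,0],[-3.2,-3.4,0],[-4.8,-5.1,0],[-6.4,-6.8,0],[-8,-8.5,0],[-9.6,-10.2,0],[-11.2,-11.9,0],[-12.8,-13.6,0]],"twist":[0,0,0,0,0,0,0,0]}' && python3 -m pendant '{"grip":[85,85,85,85],"travel":[[-1.6,-1.7,0],[-3.2,-3.4,0],[-3.7,-4.1,0],[-3.7,-4.1,0]],"twist":[0,0,0,0]}'
python3 - <<'E'
from h import *
n='wrist';print(camera_info(n),rot(camera_info(n)['attitude']).round(2)); 
for n in('wrist','side'):
    i,P,m=cloud(n); np.savez(f'pics/{n}1.npz',i=i,P=P,m=m); cv2.imwrite(f'pics/{n}1.png',cv2.resize(i[:,:,::-1],(800,600)))
s=r.read_state();print(s['ee_pos'],s['q'].round(2))
E
```

```text
t: 0.48
ee_pos: [0.1612, 0.6293, 0.4207]
ee_rot: [-0.0, 0.125, 0.992, -0.0]
force: [-0.1, 1.6, -0.7]
grip_width: 0.0849
t: 1.48
ee_pos: [0.3874, 0.2189, 0.4192]
ee_rot: [-0.0, 0.125, 0.992, 0.0]
force: [-0.4, -0.3, 0.3]
grip_width: 0.085
t: 1.98
ee_pos: [0.4513, 0.0971, 0.4191]
ee_rot: [-0.0, 0.127, 0.992, -0.0]
force: [0.2, 1.2, -0.2]
grip_width: 0.0853
{'K': array([[285.22320275,   0.        , 260.08474839],
       [  0.        , 285.22320275, 198.43690685],
       [  0.        ,   0.        ,   1.        ]]), 'origin': array([0.37624571, 0.11687276, 0.5541934 ]), 'attitude': array([ 0.78185282, -0.12099683, -0.09318892,  0.60446816])} [[ 0.25 -0.92 -0.29]
 [ 0.97  0.24  0.08]
 [-0.   -0.3   0.95]]
[0.45055157 0.09975934 0.41903469] [-0.76 -0.03  0.47  1.82  0.01  1.35  1.02]
```

View pics/wrist1.png

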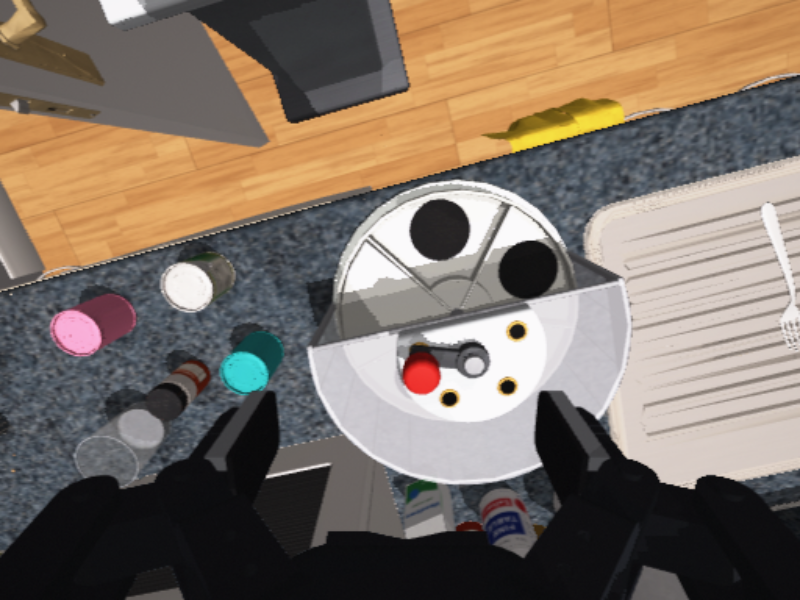

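Run:
```python
from h import *
D=np.load('pics/wrist1.npz');im=D['i'];ci=camera_info('wrist');P=D['P']
hsv=cv2.cvtColor(im,cv2.COLOR_RGB2HSV)
# red knob
m=((hsv[...,0]<6)|(hsv[...,0]>174))&(hsv[...,1]>180)&(hsv[...,2]>120)
n,l,st,c=cv2.connectedComponentsWithStats(m.astype(np.uint8))
for k in range(1,n):
    if st[k,4]>60: print('red',c[k],st[k,4],np.nanmedian(P[l==k],0).round(3), ray(ci,*c[k],.222).round(4))
# dark discs (bays and holes)
m=(hsv[...,2]<45).astype(np.uint8)
n,l,st,c=cv2.connectedComponentsWithStats(m)
for k in range(1,n):
    if st[k,4]>15 and c[k][1]<265 and 180<c[k][0]<380: print('dark',c[k].round(1),st[k],ray(ci,*c[k],.026).round(4),ray(ci,*c[k],.170).round(4))
b=(hsv[...,0]>12)&(hsv[...,0]<30)&(hsv[...,1]>110)
n,l,st,c=cv2.connectedComponentsWithStats(cv2.dilate(b.astype(np.uint8),np.ones((3,3))))
for k in range(1,n):
    if 240<c[k][0]<350 and 190<c[k][1]<265 and st[k,4]>15: print('brass',c[k].round(1),st[k],ray(ci,*c[k],.170).round(4))
i=np.load('pics/side1.npz')['i']; cv2.imwrite('pics/side1c.png',cv2.resize(i[120:290,130:370,::-1],None,fx=3.2,fy=3.2))
```

```text
red [269.51794872 240.84871795] 390 [0.533 0.088 0.229] [0.5354 0.0907 0.222 ]
dark [186.4  61. ] [174  43  34  35 229] [0.2712 0.0174 0.026 ] [0.2996 0.0451 0.17  ]
dark [281.  146.4] [ 263  128   37   38 1108] [0.4497 0.1397 0.026 ] [0.4295 0.1341 0.17  ]
dark [183.5 137.1] [175 135  17   5  22] [ 0.3895 -0.0283  0.026 ] [0.3857 0.0119 0.17  ]
dark [337.5 172.2] [ 319  154   37   37 1063] [0.523  0.2321 0.026 ] [0.4828 0.2013 0.17  ]
dark [204.8 188.4] [196 178  17  23 243] [ 0.4914 -0.0202  0.026 ] [0.4598 0.0178 0.17  ]
dark [202.5 203.2] [200 199   7   9  24] [ 0.5189 -0.0337  0.026 ] [0.4798 0.0079 0.17  ]
dark [330.6 211.5] [327 208   8   8  57] [0.5978 0.2056 0.026 ] [0.5372 0.182  0.17  ]
dark [283.  222.4] [262 219  48   8 117] [0.5971 0.1096 0.026 ] [0.5367 0.1122 0.17  ]
dark [324.6 247.2] [321 244   8   8  51] [0.6717 0.1802 0.026 ] [0.5909 0.1635 0.17  ]
dark [287.4 254.7] [284 251   8   8  53] [0.6696 0.1024 0.026 ] [0.5894 0.1069 0.17  ]
brass [330.2 211.3] [323 204  15  15 153] [0.5367 0.1815 0.17  ]
brass [267.6 220.7] [261 218  14   8  54] [0.5286 0.0911 0.17  ]
brass [324.2 246.7] [317 240  15  14 145] [0.59   0.1631 0.17  ]
brass [287.4 254.3] [281 248  14  14 141] [0.5888 0.107  0.17  ]
```

View pics/side1c.png

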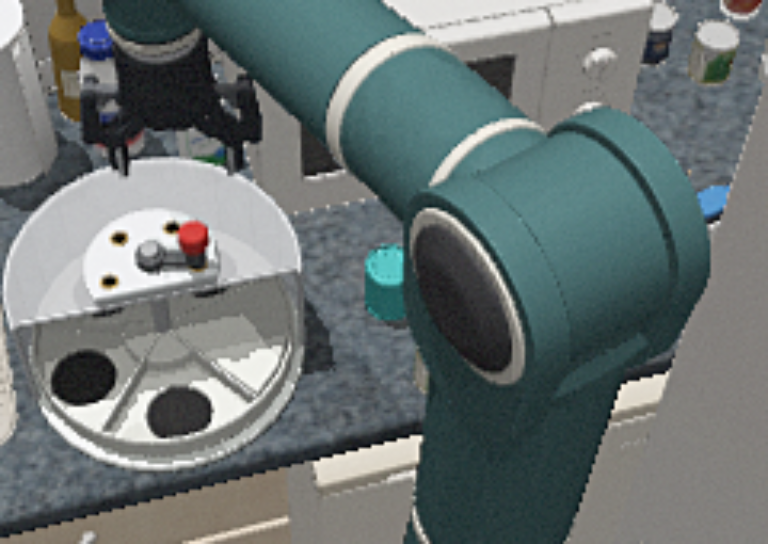

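Seen: wrist view shows green-and-white tin (195,280), spice jar (185,390), turquoise decoy (250,362), pink decoy (92,322), tumbler (110,455). The green-labelled tin and spice jar are the ones in front of the microwave; the navy/green tins and jar right of the microwave (side crop 650,30 / 715,50) aren't in front of it.

```bash
cat >> h.py <<'E'
def top(P,m,xy,z,rad=.05,tol=.008):
    """circle round the level top face of a thing near xy, height z"""
    s=m&(np.hypot(P[...,0]-xy[0],P[...,1]-xy[1])<rad)&(abs(P[...,2]-z)<tol)
    q=P[s];
    if len(q)<10: return None
    (c,rr)=cv2.minEnclosingCircle(q[:,:2].astype(np.float32)); return np.round([*c,rr,*q.mean(0),len(q)],4)
E
python3 - <<'E'
from h import *
for n in('wrist1','side0','scene0'):
    D=np.load(f'pics/{n}.npz');P,m=D['P'],D['m']
    print(n,'green',top(P,m,(.445,-.16),.072),'\n spice',top(P,m,(.56,-.228),.085,.04))
D=np.load('pics/wrist1.npz');P=D['P']
for u,v in((473,360),(445,352),(421,372)): print(P[int(v*.64),int(u*.64)].round(3))
i=D['i'];cv2.imwrite('pics/cand.png',cv2.resize(i[150:310,20:190,::-1],None,fx=3.5,fy=3.5))
E
```

```text
wrist1 green [ 4.360e-01 -1.523e-01  2.920e-02  4.358e-01 -1.522e-01  6.990e-02
  8.710e+02] 
 spice [ 5.597e-01 -2.276e-01  2.220e-02  5.588e-01 -2.251e-01  8.510e-02
  4.470e+02]
side0 green [ 4.352e-01 -1.557e-01  3.110e-02  4.340e-01 -1.543e-01  7.080e-02
  1.950e+02] 
 spice [ 5.575e-01 -2.302e-01  2.380e-02  5.559e-01 -2.294e-01  8.610e-02
  1.030e+02]
scene0 green [ 4.326e-01 -1.687e-01  1.950e-02  4.342e-01 -1.751e-01  6.960e-02
  2.300e+01] 
 spice [ 5.585e-01 -2.283e-01  2.330e-02  5.585e-01 -2.259e-01  8.470e-02
  8.900e+01]
[0.546 0.132 0.191]
[0.536 0.11  0.184]
[0.529 0.089 0.23 ]
```

View pics/cand.png

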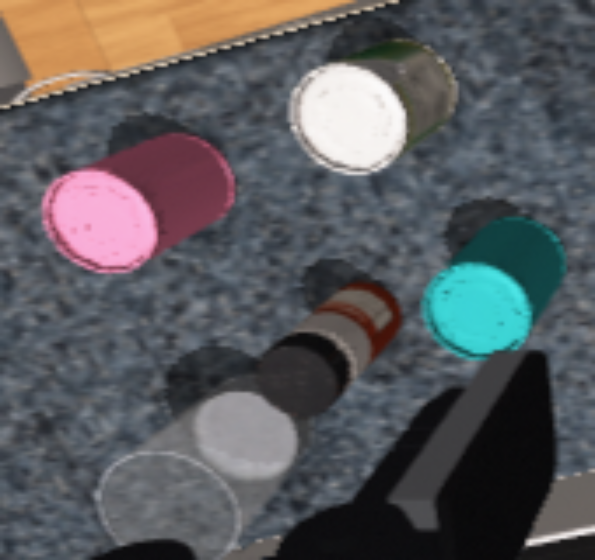

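```bash
python3 -m pendant '{"grip":[85,85,85,85,85,85,85,85],"travel":[[-0.4,-2,0],[-0.8,-4,0],[-1.2,-6,0],[-1.6,-8,1],[-2,-9.95,2.5],[-2,-9.95,4.5],[-2,-9.95,6],[-2,-9.95,6]],"twist":[0,0,0,0,0,0,0,0]}'
python3 - <<'E'
from h import *
s=r.read_state();i,P,m=cloud('wrist');print(s['ee_pos'],rot(s['ee_rot']).round(3).tolist());print(top(P,m,(.436,-.153),.072,.07))
E
```

```text
t: 3.08
ee_pos: [0.4365, -0.1528, 0.2672]
ee_rot: [-0.003, 0.124, 0.992, -0.0]
force: [0.0, 0.1, 0.6]
grip_width: 0.0851
[ 0.43646217 -0.15280052  0.26724349] [[-0.969, 0.246, -0.006], [0.246, 0.969, 0.0], [0.006, -0.001, -1.0]]
[ 4.362e-01 -1.529e-01  2.870e-02  4.359e-01 -1.528e-01  6.990e-02
  1.756e+03]
```

```bash
python3 -m pendant '{"grip":[85,85,85,85,85,85,85],"travel":[[0,0,2],[0,0,4],[0,0,6],[0,0,7.5],[0,0,8.5],[0,0,8.9],[0,0,8.9]],"twist":[0,0,0,0,0,0,0]}' 60 && python3 -m pendant '{"grip":[55,45,40,40,40,40],"travel":[[0,0,0],[0,0,0],[0,0,0],[0,0,0],[0,0,0],[0,0,0]],"twist":[0,0,0,0,0,0]}' 60
```

```text
t: 4.0
ee_pos: [0.4391, -0.1545, 0.0476]
ee_rot: [0.001, 0.125, 0.992, 0.0]
force: [-1.3, -0.0, 0.5]
grip_width: 0.0847
t: 4.75
ee_pos: [0.4389, -0.1547, 0.0482]
ee_rot: [0.001, 0.125, 0.992, 0.0]
force: [-1.8, 1.5, 9.3]
grip_width: 0.0558
```

```bash
python3 -m pendant '{"grip":[40,40,40,40,40],"travel":[[0,0,-0.6],[0,0,-1.6],[0,0,-2.8],[0,0,-3.6],[0,0,-3.6]],"twist":[0,0,0,0,0]}' 60 && python3 -m pendant '{"grip":[40,40,40,40,40,40,40,40],"travel":[[0.3,1.3,0],[0.6,2.8,0],[0.9,4.4,0],[1.2,6,0],[1.5,7.6,0],[1.8,9.2,0],[2.1,10.6,0],[2.35,11.5,0]],"twist":[0,0,0,0,0,0,0,0]}' && python3 -m pendant '{"grip":[40,40],"travel":[[0,0,0],[0,0,0]],"twist":[0,0]}'
python3 - <<'E'
from h import *
s=r.read_state();i,P,m=cloud('wrist');np.savez('pics/w2.npz',i=i,P=P,m=m);print(s['ee_pos'],s['grip_width']);cv2.imwrite('pics/w2.png',cv2.resize(i[:,:,::-1],(800,600)))
E
```

```text
t: 5.38
ee_pos: [0.4388, -0.1548, 0.1385]
ee_rot: [0.002, 0.125, 0.992, 0.0]
force: [-1.4, -0.1, -2.5]
grip_width: 0.0556
t: 6.38
ee_pos: [0.4515, 0.1401, 0.1361]
ee_rot: [-0.001, 0.124, 0.992, -0.0]
force: [0.0, -0.6, -1.3]
grip_width: 0.0558
t: 6.62
ee_pos: [0.4518, 0.1373, 0.1364]
ee_rot: [-0.0, 0.126, 0.992, -0.001]
force: [-0.1, -0.3, -2.2]
grip_width: 0.0557
[0.45179437 0.13728899 0.13636897] 0.05573933558847461
```

View pics/w2.png

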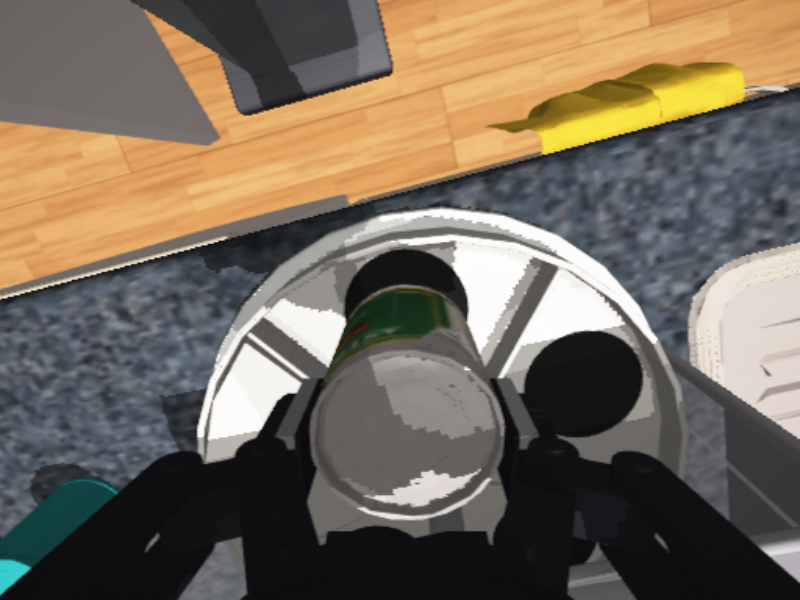

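Tin held upright over bay 0's black disc (405,280), white lid at (405,435).

```bash
python3 - <<'E'
from h import *
D=np.load('pics/w2.npz');P,m=D['P'],D['m'];print(top(P,m,(.45,.138),.1605,.045,.01))
i=D['i'];ci=camera_info('wrist')
h=cv2.cvtColor(i,cv2.COLOR_RGB2HSV)[...,2]
n,l,st,c=cv2.connectedComponentsWithStats((h<40).astype(np.uint8))
for k in range(1,n):
    if 500<st[k,4]<8000 and c[k][1]<270 and c[k][1]>150: print(c[k],st[k],ray(ci,*c[k],.026))
E
python3 -m pendant '{"grip":[40,40,40,40,40],"travel":[[0,0,0.6],[0,0,1.2],[0,0,1.6],[0,0,2],[0,0,2]],"twist":[0,0,0,0,0]}'
```

```text
[4.4530e-01 1.3930e-01 4.1800e-02 4.4720e-01 1.3890e-01 1.5850e-01
 1.3257e+04]
[258.12630288 177.51808706] [ 220  160   79   52 1631] [0.43292875 0.1401594  0.026     ]
t: 7.3
ee_pos: [0.4518, 0.1379, 0.0859]
ee_rot: [-0.001, 0.125, 0.992, -0.001]
force: [-0.8, -0.1, -2.2]
grip_width: 0.0559
```

```bash
python3 -m pendant '{"grip":[40,40,40,40,40],"travel":[[0,0,0.2],[0,0,0.35],[0,0,0.42],[0,0,0.48],[0,0,0.48]],"twist":[0,0,0,0,0]}'
python3 - <<'E'
from h import *
print(r.read_state()['force'])
E
```

```text
t: 7.92
ee_pos: [0.4522, 0.1383, 0.0748]
ee_rot: [-0.0, 0.125, 0.992, 0.0]
force: [0.6, 0.1, -2.5]
grip_width: 0.0555
[ 0.60081808  0.08152217 -2.52802988]
```

Not yet in contact; a touch lower, then release and rise.

```bash
python3 -m pendant '{"grip":[40,40,40,40],"travel":[[0,0,0.04],[0,0,0.08],[0,0,0.08],[0,0,0.08]],"twist":[0,0,0,0]}' && python3 -m pendant '{"grip":[60,66,72,72,72,72,72,72],"travel":[[0,0,0],[0,0,0],[0,0,0],[0,0,-0.5],[0,0,-1.5],[0,0,-3],[0,0,-5],[0,0,-7]],"twist":[0,0,0,0,0,0,0,0]}' && python3 -m pendant '{"grip":[50,50],"travel":[[0,0,-1],[0,0,-1]],"twist":[0,0]}'
python3 - <<'E'
from h import *
s=r.read_state();i,P,m=cloud('wrist');ci=camera_info('wrist');print(s['ee_pos'],rot(s['ee_rot']).round(3).tolist());print('tin',top(P,m,(.45,.139),.098,.045,.01))
hsv=cv2.cvtColor(i,cv2.COLOR_RGB2HSV)
k=((hsv[...,0]<6)|(hsv[...,0]>174))&(hsv[...,1]>180)&(hsv[...,2]>100);v,u=np.nonzero(k);print(u.mean(),v.mean(),len(u),np.median(P[k],0),ray(ci,u.mean(),v.mean(),.222))
cv2.imwrite('pics/w3.png',cv2.resize(i[:,:,::-1],(800,600)))
E
```

```text
t: 8.43
ee_pos: [0.4523, 0.1385, 0.0742]
ee_rot: [-0.0, 0.125, 0.992, 0.001]
force: [-5.8, -0.2, 17.1]
grip_width: 0.0558
t: 9.43
ee_pos: [0.4521, 0.1379, 0.2498]
ee_rot: [0.0, 0.126, 0.992, -0.0]
force: [0.7, 0.2, 0.8]
grip_width: 0.0719
t: 9.68
ee_pos: [0.4532, 0.1386, 0.275]
ee_rot: [0.002, 0.125, 0.992, 0.002]
force: [0.5, 0.1, -0.4]
grip_width: 0.0496
[0.4532464  0.13860199 0.27504977] [[-0.969, 0.248, 0.004], [0.248, 0.969, 0.004], [-0.003, 0.004, -1.0]]
tin [4.493e-01 1.398e-01 2.860e-02 4.489e-01 1.399e-01 9.580e-02 1.989e+03]
223.48674698795182 327.9289156626506 830 [0.52963508 0.09033266 0.22899284] [0.53277259 0.08777836 0.222     ]
```

View pics/w3.png

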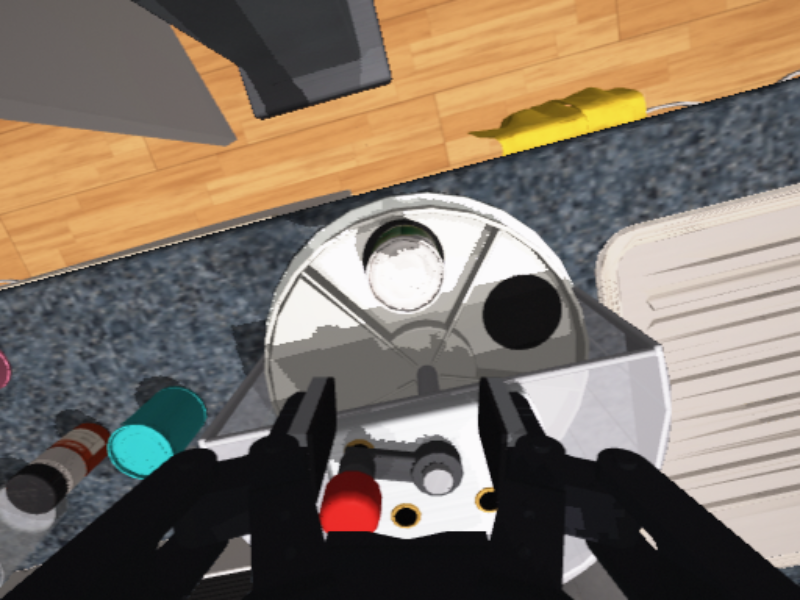

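Green tin stands centred in bay 0 (403,272); knob at (351,505). Now the plunger.

```bash
python3 -m pendant '{"grip":[55,55,55,55],"travel":[[-1.8,-0.5,0],[-3.2,-0.9,0],[-3.6,-1.05,0],[-3.6,-1.05,0]],"twist":[0,0,0,0]}' && python3 -m pendant '{"grip":[55,55,55,55,45,35,25,20],"travel":[[0,0,1],[0,0,2],[0,0,2.6],[0,0,2.65],[0,0,2.65],[0,0,2.65],[0,0,2.65],[0,0,2.65]],"twist":[0,0,0,0,0,0,0,0]}' 50 && python3 -m pendant '{"grip":[20,20],"travel":[[0,0,0],[0,0,0]],"twist":[0,0]}'
python3 - <<'E'
from h import *
s=r.read_state();p=s['ee_pos'];print(p,s['force'],s['moment'],s['grip_width'])
E
```

```text
t: 10.22
ee_pos: [0.5322, 0.09, 0.2717]
ee_rot: [-0.001, 0.126, 0.992, -0.001]
force: [-0.6, 0.2, -0.2]
grip_width: 0.0544
t: 11.22
ee_pos: [0.5333, 0.0882, 0.2078]
ee_rot: [0.001, 0.126, 0.992, -0.001]
force: [-2.7, -6.0, 7.0]
grip_width: 0.0301
t: 11.48
ee_pos: [0.5334, 0.0882, 0.2078]
ee_rot: [0.001, 0.126, 0.992, -0.001]
force: [-3.4, -6.0, 7.5]
grip_width: 0.0305
[0.53337135 0.08824089 0.20780231] [-3.36553352 -6.01646113  7.49083738] [-1.23908459  0.52892421  0.01957229] 0.030546097465417973
```

```bash
python3 -m pendant '{"grip":[20,20,20,20,20],"travel":[[0,0,-0.2],[0,0,-0.4],[0,0,-0.62],[0,0,-0.62],[0,0,-0.62]],"twist":[0,0,0,0,0]}'
python3 - <<'E'
from h import *
s=r.read_state();p=s['ee_pos'];print(p,s['force'],s['grip_width'])
t=np.array([[-.969,.248],[.248,.969]])
c=np.array([.5506,.1358]);f=lambda a:c+.048*np.array([np.cos(np.radians(a)),np.sin(np.radians(a))])
x=np.linspace(0,1,21)[1:];sm=x-np.sin(2*np.pi*x)/2/np.pi
for a in -110+72*sm: print(round(a,1),((f(a)-f(-110))@t.T/.025).round(2))
E
```

```text
t: 12.1
ee_pos: [0.5311, 0.0891, 0.2207]
ee_rot: [-0.002, 0.126, 0.992, -0.001]
force: [-0.9, -3.9, -11.1]
grip_width: 0.0307
[0.53114591 0.08910742 0.22068268] [ -0.93977798  -3.89236537 -11.08649984] 0.030673278382978886
-109.9 [-0. -0.]
-109.5 [-0.02 -0.  ]
-108.5 [-0.05 -0.  ]
-106.5 [-0.12 -0.01]
-103.5 [-0.22 -0.01]
-99.3 [-0.36 -0.  ]
-94.1 [-0.53  0.02]
-87.9 [-0.73  0.07]
-81.1 [-0.95  0.15]
-74.0 [-1.16  0.25]
-66.9 [-1.36  0.39]
-60.1 [-1.53  0.54]
-53.9 [-1.67  0.69]
-48.7 [-1.77  0.83]
-44.5 [-1.85  0.95]
-41.5 [-1.9   1.03]
-39.5 [-1.93  1.09]
-38.5 [-1.94  1.13]
-38.1 [-1.95  1.14]
-38.0 [-1.95  1.14]
```

```bash
python3 -m pendant '{"grip":[20,20,20,20,20,20,20,20],"travel":[[-0.03,0,-0.08],[-0.07,0,-0.08],[-0.14,-0.01,-0.08],[-0.24,-0.01,-0.08],[-0.36,0,-0.08],[-0.53,0.02,-0.08],[-0.73,0.07,-0.08],[-0.93,0.14,-0.08]],"twist":[0,0,0,0,0,0,0,0]}' && python3 -m pendant '{"grip":[20,20,20,20,20,20,20,20],"travel":[[-0.19,0.09,0],[-0.37,0.2,0],[-0.53,0.33,0],[-0.66,0.46,0],[-0.77,0.59,0],[-0.85,0.7,0],[-0.92,0.81,0],[-0.97,0.89,0]],"twist":[0,0,0,0,0,0,0,0]}' && python3 -m pendant '{"grip":[20,20,20,20],"travel":[[-0.03,0.06,0],[-0.05,0.1,0],[-0.05,0.11,0],[-0.05,0.11,0]],"twist":[0,0,0,0]}'
```

```text
t: 13.1
ee_pos: [0.5543, 0.0856, 0.2222]
ee_rot: [-0.002, 0.126, 0.992, -0.002]
force: [-1.4, -7.7, -10.9]
grip_width: 0.0304
t: 14.1
ee_pos: [0.5858, 0.1018, 0.2231]
ee_rot: [0.001, 0.126, 0.992, -0.002]
force: [4.7, -4.7, -10.8]
grip_width: 0.0304
t: 14.6
ee_pos: [0.588, 0.1044, 0.2232]
ee_rot: [0.001, 0.126, 0.992, -0.001]
force: [5.2, -4.9, -11.8]
grip_width: 0.0301
```

```bash
python3 -m pendant '{"grip":[20,20,20,20,20],"travel":[[-0.02,0.04,0.2],[-0.02,0.04,0.4],[-0.02,0.04,0.55],[-0.02,0.04,0.65],[-0.02,0.04,0.65]],"twist":[0,0,0,0,0]}'; python3 -m pendant '{"grip":[30,40,50,55,55],"travel":[[0,0,0],[0,0,0],[0,0,0],[0,0,0],[0,0,0]],"twist":[0,0,0,0,0]}'; python3 -m pendant '{"grip":[55,55,55,55,55,55],"travel":[[0,0,-1],[0,0,-2.6],[1,0,-2.6],[2.5,0,-2.6],[3.5,0,-2.6],[3.5,0,-2.6]],"twist":[0,0,0,0,0,0]}'
python3 - <<'E'
from h import *
s=r.read_state();i,P,m=cloud('wrist');ci=camera_info('wrist');print(s['ee_pos'])
hsv=cv2.cvtColor(i,cv2.COLOR_RGB2HSV)
k=((hsv[...,0]<6)|(hsv[...,0]>174))&(hsv[...,1]>180)&(hsv[...,2]>100)&(abs(P[...,0]-.58)<.06)&(abs(P[...,1]-.1)<.05);v,u=np.nonzero(k)
if len(u):print(u.mean(),v.mean(),len(u),np.percentile(P[k][:,2],[5,50,95]),ray(ci,u.mean(),v.mean(),.222))
cv2.imwrite('pics/w4.png',cv2.resize(i[:,:,::-1],(800,600)))
i,P,m=cloud('scene');k=m&(abs(P[...,0]-.588)<.02)&(abs(P[...,1]-.106)<.02)&(P[...,2]>.2)&(i[...,0]>120)&(i[...,1]<60)
print('scene knob',k.sum(),np.percentile(P[k],[50,95],axis=0) if k.any() else 0)
E
```

```text
t: 15.22
ee_pos: [0.5892, 0.106, 0.208]
ee_rot: [0.002, 0.125, 0.992, -0.0]
force: [4.7, -4.5, -5.4]
grip_width: 0.0309
t: 15.85
ee_pos: [0.5879, 0.1073, 0.2079]
ee_rot: [0.0, 0.125, 0.992, 0.0]
force: [0.4, -1.0, -0.2]
grip_width: 0.0549
t: 16.6
ee_pos: [0.502, 0.1296, 0.273]
ee_rot: [-0.0, 0.124, 0.992, 0.001]
force: [1.6, -0.2, 1.8]
grip_width: 0.0551
[0.50197747 0.12957993 0.27298439]
258.5891381345927 331.28453364817 847 [0.22550044 0.22900696 0.23016678] [0.59354292 0.10508874 0.222     ]
scene knob 0 0
```

View pics/w4.png

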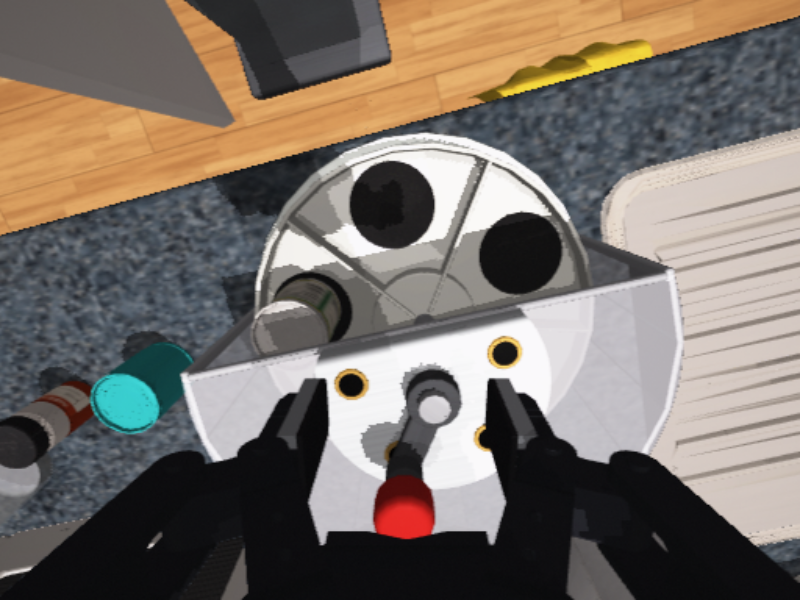

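Knob is home at hole 1 (top 0.229, as at the start), tin upright going under the cover (295,320), bay 1 empty at the front (392,205). Next the spice jar, jaws along world x to clear tumbler and turquoise tin.

```bash
python3 -m pendant '{"grip":[65,65,65,65,65,65,65,65],"travel":[[-0.7,-1.6,0],[-1.4,-3.3,0],[-2.1,-5,0],[-2.8,-6.7,0],[-3.6,-8.4,0],[-4.3,-10.1,0],[-5,-11.8,0],[-5.7,-13.3,0]],"twist":[1.5,3,4.5,6,7.6,9.2,10.9,12.6]}' && python3 -m pendant '{"grip":[65,65],"travel":[[0,0,0],[0,0,0]],"twist":[0,0]}'
python3 - <<'E'
from h import *
s=r.read_state();i,P,m=cloud('wrist');print(s['ee_pos'],s['q'].round(2),rot(s['ee_rot']).round(3).tolist());print('spice',top(P,m,(.558,-.228),.085,.04))
print('turq',top(P,m,(.55,-.13),.071,.04))
cv2.imwrite('pics/w5.png',cv2.resize(i[:,:,::-1],(800,600)))
E
```

```text
t: 17.7
ee_pos: [0.5593, -0.2317, 0.2728]
ee_rot: [0.001, 0.709, 0.705, -0.001]
force: [1.1, 0.2, 0.7]
grip_width: 0.0648
t: 17.95
ee_pos: [0.5589, -0.229, 0.2723]
ee_rot: [-0.0, 0.707, 0.708, -0.0]
force: [-0.5, 0.8, 0.5]
grip_width: 0.0649
[ 0.55894995 -0.22896072  0.27233007] [-0.45  0.56  1.12  1.74 -0.54  1.2   0.82] [[-0.002, 1.0, -0.001], [1.0, 0.002, -0.0], [-0.0, -0.001, -1.0]]
spice [ 5.606e-01 -2.285e-01  2.180e-02  5.606e-01 -2.277e-01  8.570e-02
  1.085e+03]
turq [ 5.517e-01 -1.290e-01  2.850e-02  5.517e-01 -1.283e-01  6.990e-02
  2.238e+03]
```

View pics/w5.png

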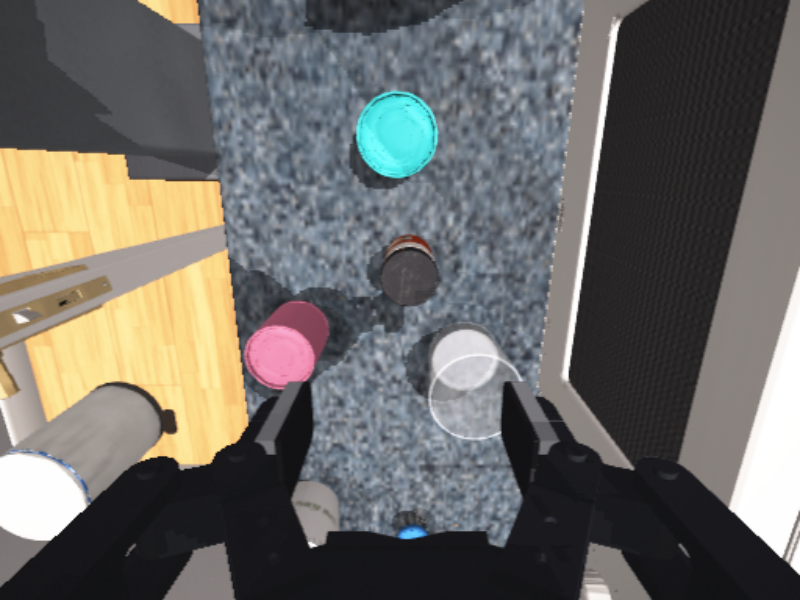

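```bash
python3 -m pendant '{"grip":[65,65,65,65,65,65,65],"travel":[[0,0,2],[0,0,4],[0,0.05,6],[0,0.05,7.5],[0,0.05,8.5],[0,0.05,8.9],[0,0.05,8.9]],"twist":[0,0,0,0,0,0,0]}' 60 && python3 -m pendant '{"grip":[55,45,35,30,30,30],"travel":[[0,0,0],[0,0,0],[0,0,0],[0,0,0],[0,0,0],[0,0,0]],"twist":[0,0,0,0,0,0]}' 60
```

```text
t: 18.88
ee_pos: [0.5603, -0.2288, 0.0506]
ee_rot: [0.0, 0.707, 0.707, 0.0]
force: [-1.0, 0.6, -0.3]
grip_width: 0.0652
t: 19.62
ee_pos: [0.5608, -0.2291, 0.0516]
ee_rot: [0.001, 0.707, 0.707, 0.001]
force: [-0.5, 0.4, 6.3]
grip_width: 0.041
```

```bash
python3 -m pendant '{"grip":[30,30,30,30,30,30],"travel":[[0,0,-0.5],[0,0,-1.2],[0,0,-2.2],[0,0,-3.2],[0,0,-3.8],[0,0,-3.8]],"twist":[0,0,0,0,0,0]}' 60 && python3 -m pendant '{"grip":[30,30,30,30,30,30,30,30],"travel":[[0,-0.3,0],[0,-0.8,0],[0,-1.5,0],[0,-2.2,0],[0,-2.9,0],[0,-3.6,0],[0,-4.1,0],[0,-4.4,0]],"twist":[-1.5,-3,-4.6,-6.2,-7.8,-9.4,-11,-12.6]}' && python3 -m pendant '{"grip":[30,30],"travel":[[0,0,0],[0,0,0]],"twist":[0,0]}'
```

```text
t: 20.38
ee_pos: [0.5607, -0.2291, 0.1469]
ee_rot: [0.001, 0.707, 0.707, 0.001]
force: [0.2, -0.8, -1.9]
grip_width: 0.0412
t: 21.38
ee_pos: [0.4486, -0.2286, 0.1447]
ee_rot: [-0.001, 0.123, 0.992, 0.0]
force: [-0.1, -1.0, -1.8]
grip_width: 0.041
t: 21.62
ee_pos: [0.4501, -0.2289, 0.1451]
ee_rot: [-0.0, 0.126, 0.992, -0.0]
force: [1.3, 0.7, -1.4]
grip_width: 0.0418
```

```bash
python3 -m pendant '{"grip":[30,30,30,30,30,30,30,30],"travel":[[0.4,1.5,0],[0.85,3.3,0],[1.3,5.1,0],[1.8,7,0],[2.3,8.9,0],[2.75,10.7,0],[3.2,12.5,0],[3.5,13.7,0]],"twist":[0,0,0,0,0,0,0,0]}' && python3 -m pendant '{"grip":[30,30,30],"travel":[[0.15,0.6,0],[0.15,0.6,0],[0.15,0.6,0]],"twist":[0,0,0]}'
python3 - <<'E'
from h import *
s=r.read_state();i,P,m=cloud('wrist');print(s['ee_pos'],s['grip_width']);print(top(P,m,(.45,.139),.18,.028,.012))
cv2.imwrite('pics/w6.png',cv2.resize(i[:,:,::-1],(800,600)))
E
```

```text
t: 22.62
ee_pos: [0.4502, 0.1274, 0.1451]
ee_rot: [0.0, 0.125, 0.992, -0.0]
force: [0.7, -0.9, -2.6]
grip_width: 0.0413
t: 23.0
ee_pos: [0.4504, 0.1386, 0.1452]
ee_rot: [-0.0, 0.126, 0.992, -0.0]
force: [-0.5, -0.8, -1.7]
grip_width: 0.0409
[0.45037713 0.13855517 0.14523623] 0.04091668319506771
[4.461e-01 1.400e-01 2.680e-02 4.460e-01 1.401e-01 1.787e-01 9.060e+03]
```

View pics/w6.png

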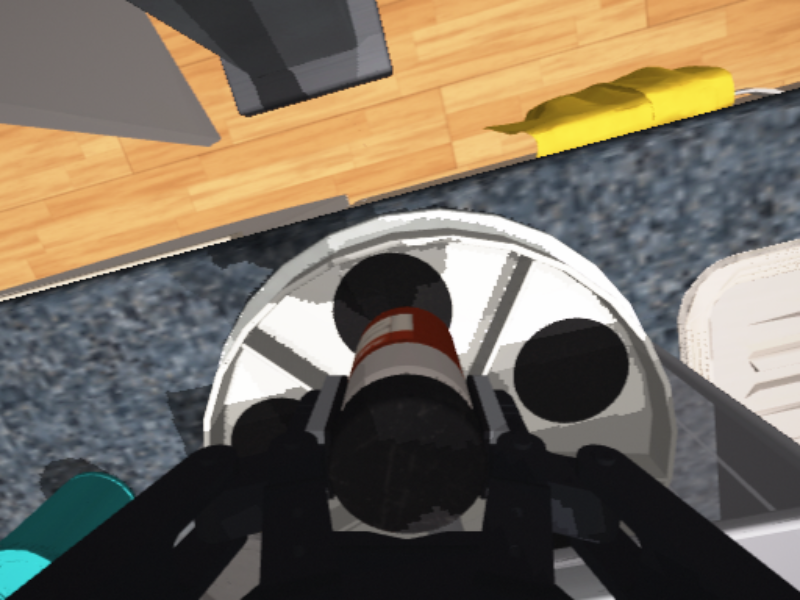

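Jar held upright over bay 1's disc (392,300), which sits ~5 mm toward −y of nominal (index play); shift 5 mm and lower.

```bash
python3 -m pendant '{"grip":[30,30,30,30,30,30,30,30],"travel":[[-0.05,-0.2,0.7],[-0.05,-0.2,1.4],[-0.05,-0.2,2],[-0.05,-0.2,2.4],[-0.05,-0.2,2.6],[-0.05,-0.2,2.68],[-0.05,-0.2,2.72],[-0.05,-0.2,2.72]],"twist":[0,0,0,0,0,0,0,0]}'; python3 -m pendant '{"grip":[30,30],"travel":[[0,0,0.04],[0,0,0.04]],"twist":[0,0]}'
```

```text
t: 24.05
ee_pos: [0.4505, 0.1351, 0.0776]
ee_rot: [0.0, 0.125, 0.992, 0.0]
force: [0.3, -0.4, -1.3]
grip_width: 0.0412
t: 24.3
ee_pos: [0.4507, 0.1353, 0.0775]
ee_rot: [0.0, 0.125, 0.992, 0.001]
force: [-3.2, -1.0, 12.1]
grip_width: 0.0411
```

Contact felt. Release slowly, rise, and look.

```bash
python3 -m pendant '{"grip":[46,52,60,60,60,60,60,60],"travel":[[0,0,0],[0,0,0],[0,0,0],[0,0,-0.5],[0,0,-1.5],[0,0,-3],[0,0,-5],[0,0,-7]],"twist":[0,0,0,0,0,0,0,0]}' && python3 -m pendant '{"grip":[55,55,55],"travel":[[0,0,-0.8],[0,0,-0.8],[0,0,-0.8]],"twist":[0,0,0]}'
python3 - <<'E'
from h import *
s=r.read_state();i,P,m=cloud('wrist');ci=camera_info('wrist');print(s['ee_pos'],rot(s['ee_rot']).round(3).tolist());print('jar',top(P,m,(.45,.136),.111,.045,.01))
hsv=cv2.cvtColor(i,cv2.COLOR_RGB2HSV)
k=((hsv[...,0]<6)|(hsv[...,0]>174))&(hsv[...,1]>180)&(hsv[...,2]>100)&(P[...,2]>.19);v,u=np.nonzero(k);print(u.mean(),v.mean(),len(u),np.median(P[k],0),ray(ci,u.mean(),v.mean(),.222))
cv2.imwrite('pics/w7.png',cv2.resize(i[:,:,::-1],(800,600)))
E
```

```text
t: 25.3
ee_pos: [0.45, 0.1345, 0.2533]
ee_rot: [0.0, 0.125, 0.992, -0.0]
force: [0.5, 1.0, 0.8]
grip_width: 0.0602
t: 25.68
ee_pos: [0.4496, 0.1347, 0.2707]
ee_rot: [-0.001, 0.125, 0.992, -0.0]
force: [-0.3, 0.3, -0.1]
grip_width: 0.0554
[0.44958635 0.13468852 0.27066066] [[-0.969, 0.248, -0.001], [0.248, 0.969, -0.0], [0.001, -0.001, -1.0]]
jar [4.504e-01 1.357e-01 2.180e-02 4.491e-01 1.360e-01 1.115e-01 1.289e+03]
nan nan 0 [nan nan nan] [nan nan nan]<stdin>:4: RuntimeWarning: Mean of empty slice.
  ret = ret.dtype.type(ret / rcount)
  return _methods._mean(a, axis=axis, dtype=dtype,
  ret = um.true_divide(
```

View pics/w7.png

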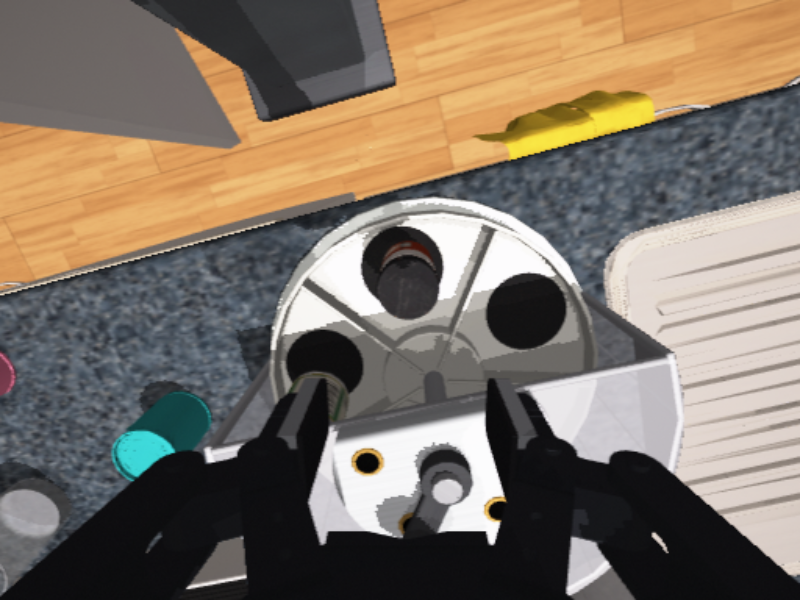

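Run:
```python
from h import *
a=cv2.imread('pics/w7.png')[310:440,250:400];b=cv2.imread('pics/w4.png')[250:380,230:380]
o=np.hstack([a,b]);o=(255*(o/255.)**.5).astype(np.uint8);cv2.imwrite('pics/crop7.png',cv2.resize(o,None,fx=2.6,fy=2.6,interpolation=2))
i,P,m=cloud('wrist')
s=m&(abs(P[...,0]-.515)<.08)&(abs(P[...,1]-.04)<.06);h=P[s]
for z in(.07,.08,.09,.1,.11,.12):
    q=h[abs(h[:,2]-z)<.005];print(z,len(q),q.mean(0).round(3) if len(q) else 0)
```

```text
0.07 148 [0.534 0.007 0.07 ]
0.08 136 [ 0.532 -0.001  0.08 ]
0.09 126 [ 0.529 -0.004  0.09 ]
0.1 103 [ 0.523 -0.015  0.1  ]
0.11 81 [ 0.52  -0.015  0.11 ]
0.12 78 [ 0.517 -0.015  0.12 ]
```

View pics/crop7.png

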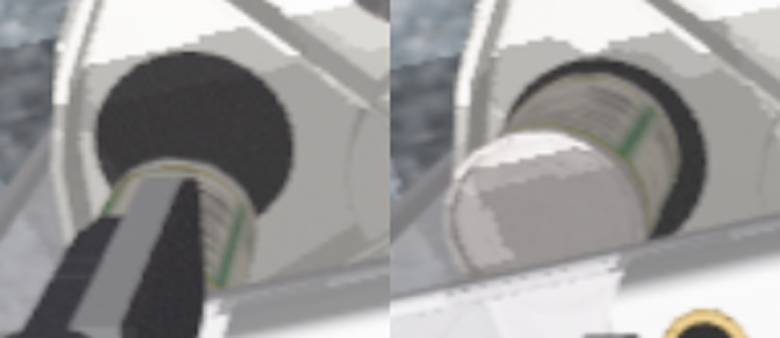

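The tin has been knocked within the carousel: in the earlier crop (right) it sat on its disc, now (left) it stands about half a diameter farther back. I'll look more closely.

```bash
python3 -m pendant '{"grip":[55,55,55,55,55],"travel":[[-0.2,-0.9,-0.7],[-0.4,-1.8,-1.4],[-0.6,-2.5,-2],[-0.7,-2.7,-2],[-0.7,-2.7,-2]],"twist":[0,0,0,0,0]}'
python3 - <<'E'
from h import *
s=r.read_state();i,P,m=cloud('wrist');ci=camera_info('wrist');print(s['ee_pos']);np.savez('pics/w8.npz',i=i,P=P,m=m)
print(ci['origin'],ci['attitude']);print('tin',top(P,m,(.53,.03),.098,.06,.01),'jar',top(P,m,(.45,.136),.111,.045,.01))
c=np.array([proj(ci,(.53,.03,.06))]);print(c)
x,y=map(int,c[0]);o=i[max(0,y-70):y+70,x-100:x+100,::-1];o=(255*(o/255.)**.6).astype(np.uint8);cv2.imwrite('pics/w8.png',cv2.resize(o,None,fx=4,fy=4,interpolation=2))
E
```

```text
t: 26.4
ee_pos: [0.4502, 0.0653, 0.3207]
ee_rot: [-0.0, 0.125, 0.992, -0.0]
force: [0.1, 0.6, -0.3]
grip_width: 0.055
[0.45015269 0.06533717 0.32065399]
[0.37506829 0.08520301 0.45567433] [ 0.78053349 -0.12076141 -0.09297602  0.60625045]
tin [5.251e-01 1.540e-02 3.600e-02 5.293e-01 1.580e-02 9.540e-02 3.190e+02] jar [4.503e-01 1.355e-01 2.180e-02 4.494e-01 1.351e-01 1.115e-01 1.020e+03]
[[250.3173117  223.14889671]]
```

View pics/w8.png

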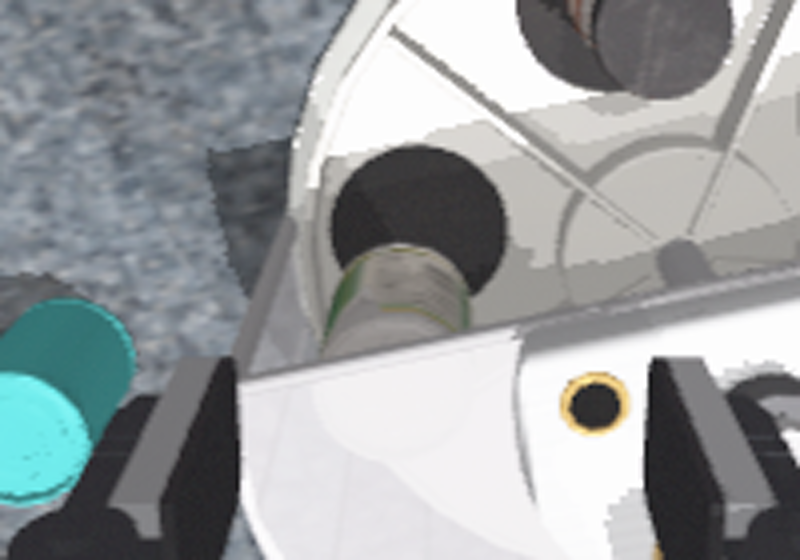

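Run:
```python
from h import *
ci=camera_info('wrist')
for n,x,y in(('near base',400,245),('left base',340,300),('right base',468,300),('disc L',332,225),('disc R',507,225),('disc top',418,147),('rib1 out',393,32),('hole0',595,404)):
    z=.17 if n=='hole0' else .052 if 'rib' in n else .026
    print(n,ray(ci,150+x/4,153+y/4,z).round(4))
```

```text
near base [0.5283 0.0287 0.026 ]
left base [ 0.5454 -0.0012  0.026 ]
right base [0.5583 0.0495 0.026 ]
disc L [0.5133 0.0046 0.026 ]
disc R [0.5306 0.0724 0.026 ]
disc top [0.4905 0.0461 0.026 ]
rib1 out [0.4401 0.0506 0.052 ]
hole0 [0.5363 0.0883 0.17  ]
```

```bash
python3 -m pendant '{"grip":[55,55,55,55,55],"travel":[[-1.8,1,0],[-3.6,2,0],[-4.8,2.8,0],[-5,2.9,0],[-5,2.9,0]],"twist":[0,0,0,0,0]}' && python3 -m pendant '{"grip":[55,55,55,55,55],"travel":[[0,0,1.5],[0,0,3],[0,0,4],[0,0,4.5],[0,0,4.5]],"twist":[0,0,0,0,0]}' 50 && python3 -m pendant '{"grip":[45,35,25,20,20,20],"travel":[[0,0,0],[0,0,0],[0,0,0],[0,0,0],[0,0,0],[0,0,0]],"twist":[0,0,0,0,0,0]}'
python3 - <<'E'
from h import *
s=r.read_state();p=s['ee_pos'];print(p,s['force'])
t=np.array([[-.969,.248],[.248,.969]])
f=lambda a:.048*np.array([np.cos(np.radians(a)),np.sin(np.radians(a))])
x=np.linspace(0,1,21)[1:];sm=x-np.sin(2*np.pi*x)/2/np.pi
for nm,a0,da in(('fwd',-38,72),('back',34,-144)):
    x=np.linspace(0,1,21 if da>0 else 37)[1:];sm=x-np.sin(2*np.pi*x)/2/np.pi
    q=np.array([(f(a)-f(a0))@t.T/.025 for a in a0+da*sm]);print(nm)
    for k in range(0,len(q),8): print((q[k:k+8]-(q[k-1] if k else 0)).round(2).tolist())
E
```

```text
t: 27.08
ee_pos: [0.5889, 0.1045, 0.3202]
ee_rot: [-0.001, 0.125, 0.992, -0.001]
force: [-0.4, 0.1, 0.0]
grip_width: 0.0551
t: 27.7
ee_pos: [0.5889, 0.1044, 0.2088]
ee_rot: [-0.0, 0.125, 0.992, 0.0]
force: [0.5, 0.2, -0.1]
grip_width: 0.0549
t: 28.45
ee_pos: [0.5901, 0.105, 0.2102]
ee_rot: [0.001, 0.125, 0.992, 0.001]
force: [-1.7, 0.6, 5.1]
grip_width: 0.0307
[0.59009565 0.10502887 0.21021602] [-1.72328614  0.57938145  5.13306971]
fwd
[[-0.0, 0.0], [-0.01, 0.01], [-0.02, 0.05], [-0.04, 0.11], [-0.08, 0.21], [-0.11, 0.34], [-0.14, 0.51], [-0.16, 0.72]]
[[0.01, 0.23], [0.04, 0.46], [0.11, 0.69], [0.2, 0.9], [0.3, 1.08], [0.4, 1.23], [0.49, 1.33], [0.56, 1.41]]
[[0.05, 0.05], [0.07, 0.07], [0.08, 0.08], [0.09, 0.08]]
back
[[-0.0, -0.0], [-0.0, -0.0], [-0.01, -0.01], [-0.03, -0.03], [-0.06, -0.06], [-0.1, -0.1], [-0.15, -0.15], [-0.22, -0.23]]
[[-0.07, -0.1], [-0.15, -0.22], [-0.23, -0.37], [-0.31, -0.54], [-0.37, -0.74], [-0.41, -0.97], [-0.43, -1.21], [-0.41, -1.47]]
[[0.05, -0.26], [0.14, -0.51], [0.27, -0.75], [0.42, -0.96], [0.6, -1.15], [0.78, -1.3], [0.98, -1.42], [1.17, -1.51]]
[[0.18, -0.06], [0.34, -0.11], [0.49, -0.13], [0.61, -0.14], [0.71, -0.15], [0.79, -0.15], [0.84, -0.14], [0.88, -0.14]]
[[0.02, 0.0], [0.04, 0.0], [0.04, 0.0], [0.04, 0.0]]
```

```bash
python3 -m pendant '{"grip":[20,20,20,20,20],"travel":[[0,0,-0.2],[0,0,-0.4],[0,0,-0.6],[0,0,-0.68],[0,0,-0.68]],"twist":[0,0,0,0,0]}'
```

```text
t: 29.08
ee_pos: [0.5891, 0.104, 0.2253]
ee_rot: [-0.0, 0.125, 0.992, -0.0]
force: [2.5, -1.6, -12.0]
grip_width: 0.0301
```

Pin is out (lift ≈15 mm). Swing smoothly to hole 2 and lower.

```bash
python3 -m pendant '{"grip":[20,20,20,20,20,20,20,20],"travel":[[0,0,0],[-0.01,0.01,0],[-0.02,0.05,0],[-0.04,0.11,0],[-0.08,0.21,0],[-0.11,0.34,0],[-0.14,0.51,0],[-0.16,0.72,0]],"twist":[0,0,0,0,0,0,0,0]}' && python3 -m pendant '{"grip":[20,20,20,20,20,20,20,20],"travel":[[0.01,0.23,0],[0.04,0.46,0],[0.11,0.69,0],[0.2,0.9,0],[0.3,1.08,0],[0.4,1.23,0],[0.49,1.33,0],[0.56,1.41,0]],"twist":[0,0,0,0,0,0,0,0]}' && python3 -m pendant '{"grip":[20,20,20,20,20],"travel":[[0.05,0.05,0],[0.07,0.07,0],[0.08,0.08,0],[0.09,0.08,0],[0.09,0.08,0]],"twist":[0,0,0,0,0]}'
```

```text
t: 30.08
ee_pos: [0.5975, 0.1213, 0.2256]
ee_rot: [-0.001, 0.125, 0.992, 0.0]
force: [-1.8, -0.5, -11.4]
grip_width: 0.0306
t: 31.08
ee_pos: [0.5922, 0.1578, 0.2254]
ee_rot: [-0.001, 0.125, 0.992, -0.001]
force: [-4.6, -4.1, -11.0]
grip_width: 0.0301
t: 31.7
ee_pos: [0.5907, 0.16, 0.2255]
ee_rot: [-0.001, 0.125, 0.992, -0.001]
force: [-4.8, -3.2, -11.8]
grip_width: 0.0305
```

```bash
python3 -m pendant '{"grip":[20,20,20,20,20],"travel":[[0,0,0.2],[0,0,0.4],[0,0,0.55],[0,0,0.68],[0,0,0.68]],"twist":[0,0,0,0,0]}'; python3 -m pendant '{"grip":[30,40,50,55,55],"travel":[[0,0,0],[0,0,0],[0,0,0],[0,0,0],[0,0,0]],"twist":[0,0,0,0,0]}'; python3 -m pendant '{"grip":[55,55,55,55,55,55],"travel":[[0,0,-1],[0,0,-2.6],[1,0,-2.6],[2.5,0,-2.6],[3.5,0,-2.6],[3.5,0,-2.6]],"twist":[0,0,0,0,0,0]}'
python3 - <<'E'
from h import *
i,P,m=cloud('wrist');ci=camera_info('wrist')
hsv=cv2.cvtColor(i,cv2.COLOR_RGB2HSV)
k=((hsv[...,0]<6)|(hsv[...,0]>174))&(hsv[...,1]>180)&(hsv[...,2]>100)&(P[...,2]>.2);v,u=np.nonzero(k)
if len(u):print(u.mean(),v.mean(),len(u),np.percentile(P[k][:,2],[5,50,95]),ray(ci,u.mean(),v.mean(),.222))
cv2.imwrite('pics/w9.png',cv2.resize(i[:,:,::-1],(800,600)))
E
```

```text
t: 32.33
ee_pos: [0.5912, 0.1596, 0.2103]
ee_rot: [-0.0, 0.126, 0.992, -0.0]
force: [-9.2, -5.1, 0.1]
grip_width: 0.0303
t: 32.95
ee_pos: [0.5919, 0.1613, 0.2093]
ee_rot: [0.001, 0.125, 0.992, 0.0]
force: [0.3, -0.1, 0.3]
grip_width: 0.055
t: 33.7
ee_pos: [0.5055, 0.1837, 0.274]
ee_rot: [-0.0, 0.124, 0.992, 0.001]
force: [-0.0, -0.4, -0.1]
grip_width: 0.0551
257.0402476780186 328.7481940144479 969 [0.22555477 0.22909007 0.23015174] [0.59529108 0.15833158 0.222     ]
```

View pics/w9.png

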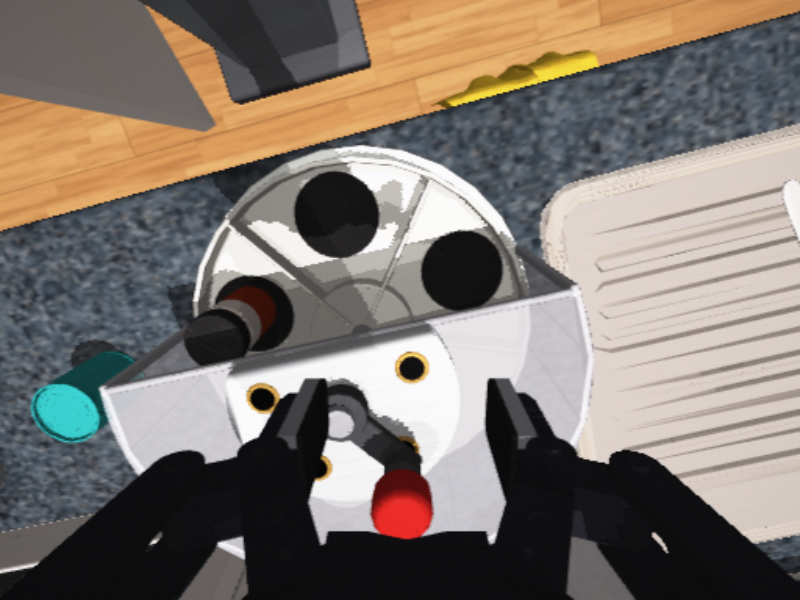

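Knob home at hole 2 (top 0.229), jar upright under the cover (240,315), empty bay 2 at the front (337,214). Now back to hole 0.

```bash
python3 -m pendant '{"grip":[55,55,55,55,55,55,55,55],"travel":[[-1.2,0,0],[-2.5,-0.02,0],[-3.4,-0.02,0],[-3.5,-0.02,0],[-3.5,-0.02,1],[-3.5,-0.02,2],[-3.5,-0.02,2.6],[-3.5,-0.02,2.6]],"twist":[0,0,0,0,0,0,0,0]}' 50 && python3 -m pendant '{"grip":[45,35,25,20,20,20],"travel":[[0,0,0],[0,0,0],[0,0,0],[0,0,0],[0,0,0],[0,0,0]],"twist":[0,0,0,0,0,0]}' 60 && python3 -m pendant '{"grip":[20,20,20,20,20],"travel":[[0,0,-0.2],[0,0,-0.4],[0,0,-0.6],[0,0,-0.68],[0,0,-0.68]],"twist":[0,0,0,0,0]}'
```

```text
t: 34.75
ee_pos: [0.5907, 0.1604, 0.208]
ee_rot: [-0.001, 0.125, 0.992, -0.0]
force: [0.3, -0.2, 0.2]
grip_width: 0.0549
t: 35.5
ee_pos: [0.5914, 0.1597, 0.2101]
ee_rot: [0.0, 0.125, 0.992, 0.0]
force: [-2.3, -1.3, 5.7]
grip_width: 0.0302
t: 36.12
ee_pos: [0.5907, 0.1606, 0.2252]
ee_rot: [-0.001, 0.125, 0.992, -0.0]
force: [-0.4, -0.1, -11.6]
grip_width: 0.0305
```

```bash
python3 -m pendant '{"grip":[20,20,20,20,20,20,20,20],"travel":[[0,0,0],[0,0,0],[-0.01,-0.01,0],[-0.03,-0.03,0],[-0.06,-0.06,0],[-0.1,-0.1,0],[-0.15,-0.15,0],[-0.22,-0.23,0]],"twist":[0,0,0,0,0,0,0,0]}' && python3 -m pendant '{"grip":[20,20,20,20,20,20,20,20],"travel":[[-0.07,-0.1,0],[-0.15,-0.22,0],[-0.23,-0.37,0],[-0.31,-0.54,0],[-0.37,-0.74,0],[-0.41,-0.97,0],[-0.43,-1.21,0],[-0.41,-1.47,0]],"twist":[0,0,0,0,0,0,0,0]}'  && python3 -m pendant '{"grip":[20,20,20,20,20,20,20,20],"travel":[[0.05,-0.26,0],[0.14,-0.51,0],[0.27,-0.75,0],[0.42,-0.96,0],[0.6,-1.15,0],[0.78,-1.3,0],[0.98,-1.42,0],[1.17,-1.51,0]],"twist":[0,0,0,0,0,0,0,0]}'
```

```text
t: 37.12
ee_pos: [0.595, 0.1535, 0.2257]
ee_rot: [-0.0, 0.125, 0.992, 0.0]
force: [-2.2, 0.6, -11.4]
grip_width: 0.0306
t: 38.12
ee_pos: [0.5963, 0.1149, 0.226]
ee_rot: [0.001, 0.125, 0.992, 0.0]
force: [0.7, 2.0, -11.8]
grip_width: 0.0302
t: 39.12
ee_pos: [0.5578, 0.0851, 0.2258]
ee_rot: [0.0, 0.125, 0.992, -0.0]
force: [2.1, -3.3, -11.9]
grip_width: 0.0303
```

```bash
python3 -m pendant '{"grip":[20,20,20,20,20,20,20,20],"travel":[[0.18,-0.06,0],[0.34,-0.11,0],[0.49,-0.13,0],[0.61,-0.14,0],[0.71,-0.15,0],[0.79,-0.15,0],[0.84,-0.14,0],[0.88,-0.14,0]],"twist":[0,0,0,0,0,0,0,0]}' && python3 -m pendant '{"grip":[20,20,20,20,20],"travel":[[0.02,0,0],[0.04,0,0],[0.04,0,0],[0.04,0,0],[0.04,0,0]],"twist":[0,0,0,0,0]}'
```

```text
t: 40.12
ee_pos: [0.5352, 0.0878, 0.2255]
ee_rot: [-0.001, 0.125, 0.992, -0.0]
force: [-0.9, -5.1, -12.0]
grip_width: 0.0306
t: 40.75
ee_pos: [0.5341, 0.0882, 0.2254]
ee_rot: [-0.001, 0.125, 0.992, -0.0]
force: [-1.2, -5.2, -11.4]
grip_width: 0.0302
```

```bash
python3 -m pendant '{"grip":[20,20,20,20,20],"travel":[[0,0,0.2],[0,0,0.4],[0,0,0.55],[0,0,0.68],[0,0,0.68]],"twist":[0,0,0,0,0]}'; python3 -m pendant '{"grip":[30,40,50,55,55],"travel":[[0,0,0],[0,0,0],[0,0,0],[0,0,0],[0,0,0]],"twist":[0,0,0,0,0]}'; python3 -m pendant '{"grip":[55,55,55,55,55,55],"travel":[[0,0,-1],[0,0,-2.6],[1,0.3,-2.6],[2.5,0.7,-2.6],[3.6,1.05,-2.6],[3.6,1.05,-2.6]],"twist":[0,0,0,0,0,0]}'
python3 - <<'E'
from h import *
s=r.read_state();i,P,m=cloud('wrist');ci=camera_info('wrist');print(s['ee_pos'])
hsv=cv2.cvtColor(i,cv2.COLOR_RGB2HSV)
k=((hsv[...,0]<6)|(hsv[...,0]>174))&(hsv[...,1]>180)&(hsv[...,2]>100)&(P[...,2]>.2);v,u=np.nonzero(k)
if len(u):print(u.mean(),v.mean(),len(u),np.percentile(P[k][:,2],[5,50,95]),ray(ci,u.mean(),v.mean(),.222))
print('tin',top(P,m,(.45,.14),.098,.07,.01))
cv2.imwrite('pics/w10.png',cv2.resize(i[:,:,::-1],(800,600)))
E
```

```text
t: 41.38
ee_pos: [0.5358, 0.0876, 0.2102]
ee_rot: [0.001, 0.125, 0.992, 0.0]
force: [-2.2, -7.1, -0.4]
grip_width: 0.0305
t: 42.0
ee_pos: [0.5353, 0.0889, 0.209]
ee_rot: [0.0, 0.125, 0.992, 0.0]
force: [0.2, -0.1, -0.2]
grip_width: 0.0552
t: 42.75
ee_pos: [0.453, 0.1377, 0.2738]
ee_rot: [-0.001, 0.123, 0.992, 0.001]
force: [-0.1, 0.0, 0.5]
grip_width: 0.0551
[0.4530084  0.13771482 0.27382647]
224.23697916666666 329.18359375 768 [0.22518834 0.22884432 0.23018684] [0.53649944 0.08638395 0.222     ]
tin [4.450e-01 1.026e-01 2.870e-02 4.446e-01 1.025e-01 9.580e-02 1.980e+03]
```

View pics/w10.png

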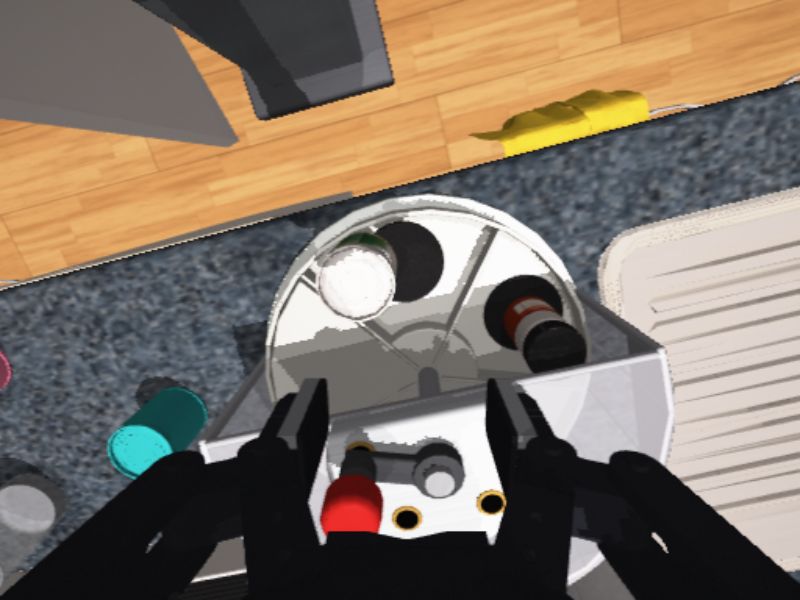

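Knob home at hole 0 (350,505); the tin stands upright at the front in bay 0 but 37 mm off its disc. I'll lift it back onto the disc.

```bash
python3 -m pendant '{"grip":[80,80,80,80,80,80,80,80],"travel":[[-0.1,-0.8,0],[-0.1,-1.4,0],[-0.1,-1.4,1.5],[-0.1,-1.4,3.5],[-0.1,-1.4,5.5],[-0.1,-1.4,7],[-0.1,-1.4,7.75],[-0.1,-1.4,7.75]],"twist":[0,0,0,0,0,0,0,0]}' 60 && python3 -m pendant '{"grip":[65,55,45,40,40,40],"travel":[[0,0,0],[0,0,0],[0,0,0],[0,0,0],[0,0,0],[0,0,0]],"twist":[0,0,0,0,0,0]}'&& python3 -m pendant '{"grip":[40,40,40,40,40],"travel":[[0,0,-0.3],[0,0,-0.8],[0,0,-1.2],[0,0,-1.2],[0,0,-1.2]],"twist":[0,0,0,0,0]}'
```

```text
t: 43.8
ee_pos: [0.4476, 0.0996, 0.0791]
ee_rot: [-0.001, 0.126, 0.992, -0.001]
force: [0.3, -0.2, 0.4]
grip_width: 0.0798
t: 44.55
ee_pos: [0.4491, 0.1018, 0.0815]
ee_rot: [0.001, 0.125, 0.992, 0.001]
force: [-1.7, -1.5, 5.5]
grip_width: 0.0555
t: 45.18
ee_pos: [0.448, 0.1018, 0.11]
ee_rot: [-0.0, 0.125, 0.992, 0.0]
force: [0.9, 0.3, -1.8]
grip_width: 0.0555
```

```bash
python3 -m pendant '{"grip":[40,40,40,40,40,40],"travel":[[0.03,0.4,0],[0.06,0.9,0],[0.1,1.4,0],[0.1,1.43,0.4],[0.1,1.43,0.8],[0.1,1.43,1.0]],"twist":[0,0,0,0,0,0]}' && python3 -m pendant '{"grip":[40,40,40,40],"travel":[[0,0,0.08],[0,0,0.14],[0,0,0.18],[0,0,0.18]],"twist":[0,0,0,0]}'
```

```text
t: 45.92
ee_pos: [0.454, 0.1362, 0.084]
ee_rot: [-0.001, 0.125, 0.992, -0.001]
force: [0.0, -0.3, -2.4]
grip_width: 0.0554
t: 46.42
ee_pos: [0.4549, 0.137, 0.0815]
ee_rot: [0.0, 0.125, 0.992, 0.001]
force: [-2.9, -0.6, 8.0]
grip_width: 0.0557
```

Contact felt; release, rise well clear, final look.

```bash
python3 -m pendant '{"grip":[60,66,74,74,74,74,74,74],"travel":[[0,0,0],[0,0,0],[0,0,0],[0,0,-0.5],[0,0,-1.5],[0,0,-3],[0,0,-5],[0,0,-7]],"twist":[0,0,0,0,0,0,0,0]}' && python3 -m pendant '{"grip":[74,74,74,74],"travel":[[0.5,0,-1.5],[1,0,-2.5],[1,0,-2.5],[1,0,-2.5]],"twist":[0,0,0,0]}'
python3 - <<'E'
from h import *
i,P,m=cloud('wrist');ci=camera_info('wrist')
hsv=cv2.cvtColor(i,cv2.COLOR_RGB2HSV)
k=((hsv[...,0]<6)|(hsv[...,0]>174))&(hsv[...,1]>180)&(hsv[...,2]>100)&(P[...,2]>.2);v,u=np.nonzero(k)
if len(u):print(len(u),np.percentile(P[k][:,2],[5,50,95]),ray(ci,u.mean(),v.mean(),.222))
print('tin',top(P,m,(.45,.14),.098,.07,.01))
cv2.imwrite('pics/w11.png',cv2.resize(i[:,:,::-1],(800,600)))
E
```

```text
t: 47.42
ee_pos: [0.4545, 0.1364, 0.2575]
ee_rot: [0.0, 0.126, 0.992, -0.0]
force: [-0.1, 0.0, -0.0]
grip_width: 0.0738
t: 47.92
ee_pos: [0.4302, 0.1428, 0.3177]
ee_rot: [-0.0, 0.125, 0.992, 0.0]
force: [-0.5, 0.0, 0.4]
grip_width: 0.0743
675 [0.22549669 0.22912847 0.23036471] [0.53702956 0.08672165 0.222     ]
tin [4.508e-01 1.382e-01 2.870e-02 4.504e-01 1.385e-01 9.580e-02 1.492e+03]
```

View pics/w11.png

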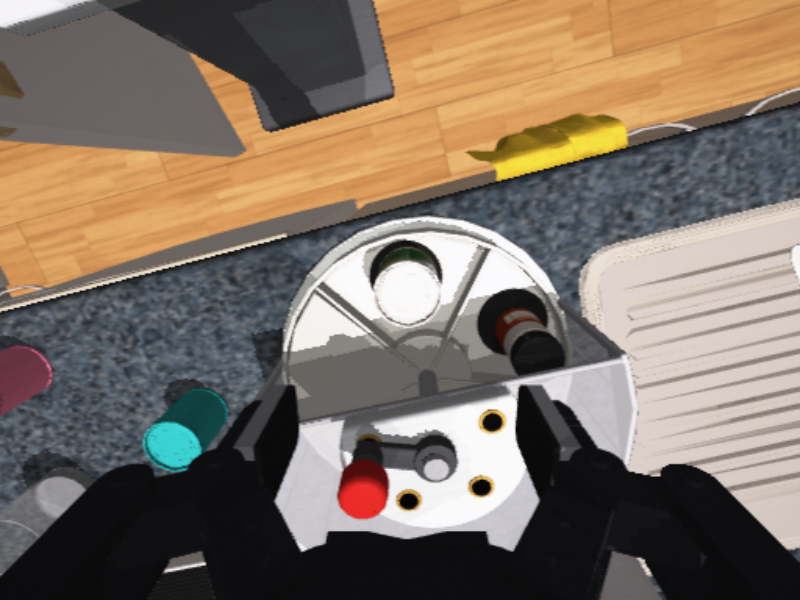

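Tin centred on bay 0's disc at the front (407,285), jar upright in bay 1 under the cover (525,335), knob home at hole 0, tumbler untouched, robot clear.

```bash
python3 -c "from bench import r; print(r.job_done())"
```

```text
the job is handed in; nothing more can be done
None
```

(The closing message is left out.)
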